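Draw a drive spindle out of its half-roofed casing

TASK

Pull the red keeper pin out of the blue drive casing and drop it end-down into the empty yellow tube stand. Then tilt the steel spindle so that it comes out diagonally through the casing's short mouth, without forcing it against the casing, and finish while still holding it still in the gripper, free in the air, with both of its ends at least 3 cm higher than the casing's top. Leave the other things on the bench where they are.

Things in the scene. Friction and masses are not known exactly. Their poses are not given: they have to be found in the camera images.
- casing: Fixed blue casing, a trough 302 long (x) x 142 wide (y) x 74 high, walls and floor 6 thick. Origin: centre of its underside, z up. A 4 thick roof (top z 74, underside z 70) covers it from the end wall at -x, the robot's side, to x = -55; the rest, x -55 to +145, y -65 to +65, is the open mouth. Two blocks on its floor (26 wide, 10 long, tops z 26, at x -49 and +21) carry the spindle
- roof_edge (a point): middle of the roof's edge on its top face, where the mouth begins: x -55, y 0, z 74 of the casing; its axes are the casing's. A yellow strip marks it
- spindle: Loose steel spindle 240 long, about 0.4 kg, balanced at its middle. Origin: its middle, on the axis; x along it. The middle 90 is square bar 22 x 22 (faces across y and z), the grip; the rest is round, 16 thick. It lies along the casing's x, axis 37 above the bench, middle about 14 to the -x side of the casing's middle; its -x end is under the roof. 40 longer than the mouth: cannot lift out level
- outer_end (a point): centre of the spindle's +x end face (with a brass band), in the mouth, 120 from its middle
- inner_end (a point): centre of the spindle's -x end face, under the roof at the start, 120 from its middle
- pin: Loose red round keeper pin 14 in diameter, 120 long, 80 g; origin: centre of its foot, z up along it. It stands on the casing's floor in a 16 hole of a dark socket block (30 x 40, top at z 32) at the casing's x +129, y 0, just beyond the spindle's end; its top is 126 above the bench, and it must rise 26 to leave the hole
- stand: Fixed yellow tube stand: square tube 38 x 38 on a 70 x 70 dark foot, 70 high in all, with a vertical 22 x 22 hole in the middle, 60 deep, mouth chamfered 3. Empty. Origin: centre of its underside; the hole's floor is at z 10, so the pin seated in it stands to 130 above the bench
- stand_full: Fixed green tube stand of the same sizes, with the punch in it; origin: centre of its underside
- punch: Dark steel punch 17 in diameter, 110 long, standing in the green stand, its top at 120; origin: its foot. Leave alone
- wrench: Open-ended wrench 170 long lying on the bench. Leave alone
- screwdriver: Screwdriver 200 long lying on the bench. Leave alone
- grease: Orange jar 70 in diameter, 90 high; origin: underside. Leave alone
- coupling: Grey plastic pipe coupling, 72 in diameter, 60 high, standing; origin: underside. Leave alone
- fitting: Brass fitting 36 in diameter, 42 high; origin: underside. Leave alone
Mind the look-alikes: they are no part of the job. What is shaped like the stand but pink or purple is not meant.

How it is judged (in metres and radians):
On the way, in this order (a step that is already met when the one before it is completed fails the run):
1. the red pin stands end-down in the yellow stand, let go (horizontal distance between pin and stand below 0.012 m and z of pin in the frame of stand between 0 and 0.02 m and angle between pin's own z axis and vertical below 0.2 rad and contact force between pin and the fingers below 0.1 N), for 0.2 s.
2. the spindle is tilted out through the mouth: outer end above the casing's top while its inner end is still under the roof (z of outer_end in the frame of casing above 0.082 m and x of inner_end in the frame of roof_edge below 0 m and z of inner_end in the frame of roof_edge below -0.004 m), for 0.05 s.
At the end, for the whole second after the job is handed in: Spindle held still (<0.03 m/s) in the fingers, both ends 25 mm or more above the casing's top, not touching casing or stands; pin let go in the yellow stand, within 12 mm of its axis, foot under 20 mm above its underside, leaning < 0.2 rad; bystanders moved < 30 mm (punch 40) (all of step 1 and height (world z) of each of outer_end, inner_end above 0.099 m and contact force between spindle and the fingers above 2 N and contact force between spindle and casing below 0.1 N and contact force between spindle and stand below 0.1 N and contact force between spindle and stand_full below 0.1 N and linear speed of spindle below 0.03 m/s and angular speed of spindle below 0.2 rad/s and distance of punch from where it was at the start of the episode below 0.04 m and distance of each of wrench, screwdriver, grease, coupling, fitting from where it was at the start of the episode below 0.03 m); the arm keeps its last pose, push and grip.
It fails at once if a bystander is moved by more than 30 mm (the punch 40 mm) (distance of punch from where it was at the start of the episode above 0.04 m or distance of any of wrench, screwdriver, grease, coupling, fitting from where it was at the start of the episode above 0.03 m).
It fails at once if the spindle is forced against the casing with more than 40 N (contact force between spindle and casing above 40 N).
It also fails if it takes over 61 s, if anything falls off the work surface, if the arm or the gripper's body presses on something with over 40 N, if the wrist force passes 120 N, or if a joint passes its speed limit or range.

ROBOT

A 7-joint arm with a two-finger parallel gripper is mounted at the origin on the work surface. World frame = base frame: x ahead of the robot, y to its left, z up, the work surface at z = 0. Lengths are in mm, angles in rad, forces in N, time in s.
With the tool pointing down it reaches from about 425 to 1025 mm from the base axis. Payload 9.4 kg.
Tool frame: the origin (TCP) lies between the finger pads; the fingertips stand 25 mm ahead of it and the grasp point (between the pads) lies 6 mm ahead of it; z points along the fingers, y is the line along which they close (so a half turn about z gives the same grasp; the last joint's range is limited). The gripper opens to 93 mm and grips with 3 to 60 N. Pads are 15 mm wide; open, the fingers measure 128 mm over their backs; the gripper's body (75 mm by 188 mm) begins 65 mm behind the grasp point.
Start: joints at [-1.237, 0.599, -0.003, 1.599, 0.002, 0.943, -0.08], TCP at [289.527, 664.679, 243.618] pointing down, gripper open.
Joint ranges: [-2.57, 2.57], [-0.35, 1.97], [-1.29, 1.29], [0.11, 2.56], [-1.05, 4.19], [0.11, 1.86], [-2.63, 2.63]. Speed limits (rad/s): [2.22, 2.22, 3.01, 3.01, 3.14, 3.14, 3.14].

INTERFACE

Orientations are given as [roll, pitch, yaw] about the fixed x, y, z axes, in that order (R = Rz(yaw) Ry(pitch) Rx(roll)).
In Python, from cell import robot gives the robot as it stands.
- The arm moves only by the tool servo_tool, never from a script. Its arguments are lists of equal length, an entry for each row: "hand": the opening, from 0 (shut) to 1 (fully open); "translation": the shift along the tool's x, y, z in m, a list of three; "roll": the turn about the tool's z in degrees. In form: {"hand": [hand, ...], "translation": [[tx, ty, tz], ...], "roll": [roll, ...]}. A call has exactly 8 rows; each row shifts and turns the commanded pose from where the row before left it, along the tool's axes as they then stand; what a row does not reach is not made up. A row lasts 1/8 s, in which the tool goes at most 62.5 mm and 10.7 degrees, less where a joint would pass 70% of its speed; a pose out of reach is approached as far as the arm can. A call with a gripper value outside its range is refused whole. The fingers move at their own pace and stop on an object; the grip force is fixed at half the most. Time passes only in rows, so rows that do not move let the fingers close, or fill a call up. It gives the time, the measured TCP pose, the force, the opening and the grip force at its end, in the units of the state.
- robot.get_state(): the state, without advancing time (a new reading comes with each control period).
- robot.read_camera(name): name is "scene" or "side" or "wrist"; returns (picture, depth): 420x560x3 uint8, red, green, blue; 420x560 float32, mm along the optical axis (not along the pixel's ray), 0 where there is no reading.
- robot.calibration(name): a dict with "mtx" (3x3 intrinsics, pixels), "world_from_camera" (4x4, takes a point from camera to world coordinates). Camera axes: x right, y down, z forward; pixel columns grow to the right and rows downward; lengths in mm; the calibration is good to about 2 mm. A picture is of the moment at which its call begins: read the wrist's pose just before it. calibration takes no time and is no camera call; for the wrist camera it gives the pose at the moment of the call.
- robot.hand_in(): hands the job in; it is judged then, once.
The state is a dict: "clock": time; "qpos": joint angles; "dq": joint speeds; "tau": joint torques, N m; "tcp_pos": TCP position; "orientation": TCP orientation; "wrist_force": force on the tool from outside, world axes, zero at the start; "torque": the same for the moment, N m; "width": opening from 0.0 (shut) to 1.0 (fully open); "gripper_force": force on a finger pad.
Only numpy, scipy, OpenCV 4.12 (cv2) and the standard library are available. Lean on these libraries where they do the work, as an engineer would, in place of code of your own. Each camera call takes 0.05 s, during which the arm holds its last target. There are 200 camera calls.

## Working session

There is one attempt and no reset: what is moved stays moved. The work goes in short steps, Python scripts to look and compute and a tool call to move; the robot and the scene stay as the last step left them, time stands still between calls to the robot, and variables do not carry over. Pictures are saved under pics/ and viewed, at most 10 in all, crops included, and the job is handed in when it is done.

Besides the shell and the picture viewer there is one more tool, called after "Emit:" by a JSON object that holds its "method" and its "body", one argument or row to a line. servo_tool: Moves the arm, as the interface text tells. Its arguments: {"type":"object","properties":{"hand":{"type":"array","items":{"type":"number"}},"translation":{"type":"array","items":{"type":"array","items":{"type":"number"}}},"roll":{"type":"array","items":{"type":"number"}}},"required":["hand","translation","roll"]}

```bash
ls; mkdir -p pics; cat > h.py <<'E'
import numpy as np, cv2
from cell import robot
def ray(cal,u,v):
    K=np.array(cal['mtx']);T=np.array(cal['world_from_camera'])
    return T[:3,3],T[:3,:3]@np.linalg.inv(K)@np.array([u,v,1.])
def onplane(cal,u,v,z):
    o,d=ray(cal,u,v);return o+d*(z-o[2])/d[2]
def pts(cal,dep):
    K=np.array(cal['mtx']);T=np.array(cal['world_from_camera'])
    v,u=np.mgrid[:dep.shape[0],:dep.shape[1]]
    P=np.stack([(u-K[0,2])/K[0,0]*dep,(v-K[1,2])/K[1,1]*dep,dep],-1)
    return P@T[:3,:3].T+T[:3,3]
E
python3 - <<'E'
from h import *
ims=[]
for n in ['scene','side']:
    c=robot.calibration(n);im,d=robot.read_camera(n)
    np.savez(f'{n}.npz',im=im,d=d,mtx=c['mtx'],world_from_camera=c['world_from_camera'])
    cv2.imwrite(f'pics/{n}.png',im[:,:,::-1])
    print(n,np.round(c['world_from_camera'],2).tolist(),np.round(c['mtx'],1).tolist())
print(robot.get_state())
E
```

```text
pics
scene [[0.77, 0.49, -0.4, 1027.34], [0.63, -0.62, 0.46, -546.62], [-0.02, -0.61, -0.79, 1084.19], [0.0, 0.0, 0.0, 1.0]] [[472.0, 0.0, 292.3], [0.0, 472.0, 209.3], [0.0, 0.0, 1.0]]
side [[0.93, -0.28, 0.22, 274.73], [-0.36, -0.7, 0.62, -704.74], [-0.02, -0.66, -0.75, 977.74], [0.0, 0.0, 0.0, 1.0]] [[411.4, 0.0, 275.8], [0.0, 411.4, 200.5], [0.0, 0.0, 1.0]]
{'clock': 0.1, 'qpos': array([-1.23673043,  0.60002336, -0.00256478,  1.60005558,  0.00178427,
        0.94288133, -0.07980028]), 'dq': array([-0.00064377, -0.00272257, -0.0018172 , -0.00162981, -0.00021857,
       -0.00013188, -0.00064054]), 'tau': array([ 4.97100205e-03, -7.66560245e+01,  1.50199000e+00, -2.52937728e+01,
       -5.23264403e-02,  1.35247255e-02,  6.17702335e-05]), 'tcp_pos': array([289.33475071, 664.32576099, 242.85966874]), 'orientation': array([-3.14023123e+00,  1.03117864e-04,  2.73089348e+00]), 'wrist_force': array([ 0.24580235, -0.55393486,  0.42970333]), 'torque': array([-0.03070112,  0.11322893,  0.01329284]), 'gripper_force': 0.0, 'width': 0.9986608578278025}
```

View pics/scene.png

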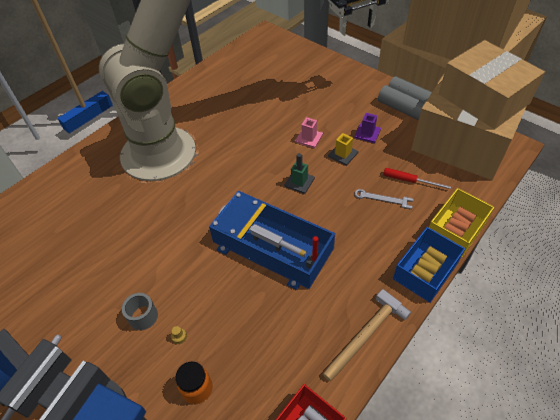

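View pics/side.png

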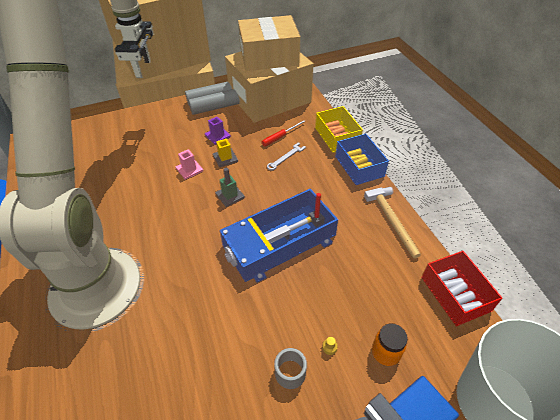

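Candidates. Pin: red upright at scene (315,245) / side (318,205), versus the red screwdriver handle (400,176) and red tray (310,405). I choose the upright in the casing. Stand: yellow square tube at scene (344,147) / side (224,150), versus pink (309,131), purple (369,124), green with punch (299,175) and the yellow tray (463,215). I choose the tube on the dark foot.

```bash
python3 - <<'E'
from h import *
crops=[]
for n,pb,sb,cb in [('scene',(295,225,335,275),(325,125,362,168),(205,185,340,292)),('side',(300,185,332,232),(208,132,244,168),(215,180,345,285))]:
    D=np.load(n+'.npz');im,d=D['im'],D['d'];P=pts(D,d)
    hsv=cv2.cvtColor(im,cv2.COLOR_RGB2HSV);H,S,V=[hsv[...,i].astype(int) for i in range(3)]
    def box(m,b):
        k=np.zeros(m.shape,bool);k[b[1]:b[3],b[0]:b[2]]=1;return m&k&(d>0)
    red=box(((H<8)|(H>172))&(S>150)&(V>70),pb)
    yel=(H>20)&(H<34)&(S>120)&(V>90)
    q=P[red];v,u=np.nonzero(red)
    print(n,'pin n',red.sum(),'z',np.percentile(q[:,2],[1,99]).round(),'xy top',q[q[:,2]>105].mean(0).round(1),'xy mid',q[(q[:,2]>70)&(q[:,2]<105)].mean(0).round(1))
    tv=v.min();tu=u[v<=tv+2].mean();print('  pin top ray z126',onplane(D,tu,tv+1,126).round(1))
    s=box(yel&(P[...,2]>64)&(P[...,2]<76),sb);q=P[s]
    print('  stand top',s.sum(),q.mean(0).round(1),'hull ctr',cv2.minAreaRect(q[:,:2].astype(np.float32)))
    s=box(yel&(P[...,2]>66),cb);q=P[s];print('  strip',s.sum(),np.median(q[:,2]).round(1),cv2.minAreaRect(q[:,:2].astype(np.float32)))
    b=box((H>100)&(H<125)&(S>120)&(P[...,2]>70)&(P[...,2]<79),cb);q=P[b];print('  rim',b.sum(),np.median(q[:,2]).round(1),cv2.minAreaRect(q[:,:2].astype(np.float32)))
    g=box((S<60)&(V>90)&(P[...,2]>40)&(P[...,2]<56),cb);q=P[g]
    if len(q): print('  bar',g.sum(),np.median(q[:,2]),cv2.minAreaRect(q[:,:2].astype(np.float32)))
    # occupied things near: print green/punch
    g=box((H>60)&(H<95)&(S>70)&(P[...,2]>60)&(P[...,2]<78),(270,140,330,200) if n=='scene' else (210,160,250,215));print('  green',g.sum(),P[g].mean(0).round(1) if g.any() else '')
    for bb in (pb,sb): crops.append(cv2.resize(im[bb[1]-8:bb[3]+8,bb[0]-12:bb[2]+12,::-1],(390,290),interpolation=cv2.INTER_CUBIC))
cv2.imwrite('pics/c1.png',np.vstack([np.hstack(crops[:2]),np.hstack(crops[2:])]))
E
```

```text
scene pin n 116 z [ 27. 129.] xy top [649.4 -21.7 120.3] xy mid [650.7 -23.2  88.2]
  pin top ray z126 [645.2 -16.4 126. ]
  stand top 92 [472.2 356.   69.4] hull ctr ((473.34918212890625, 357.5499267578125), (43.167320251464844, 39.244197845458984), 87.82276153564453)
  strip 179 75.3 ((460.0408630371094, -51.39140701293945), (15.613423347473145, 125.28733825683594), 8.720040321350098)
  rim 1686 74.2 ((520.7506103515625, -42.05628967285156), (304.6282653808594, 145.61309814453125), 9.635821342468262)
  bar 343 47.14355004971003 ((538.1924438476562, -40.4871826171875), (171.89874267578125, 24.115781784057617), 7.342206954956055)
  green 111 [439.9 175.9  67.8]
side pin n 106 z [ 29. 130.] xy top [645.6 -19.3 119. ] xy mid [644.3 -20.5  86.4]
  pin top ray z126 [647.9 -16.2 126. ]
  stand top 78 [470.1 358.   69.5] hull ctr ((470.36334228515625, 360.3611145019531), (38.052337646484375, 41.434478759765625), 0.5373477935791016)
  strip 148 75.4 ((459.878173828125, -48.59789276123047), (11.496861457824707, 128.16091918945312), 9.968607902526855)
  rim 1550 74.7 ((519.3844604492188, -38.54945373535156), (303.0936584472656, 143.81565856933594), 9.681127548217773)
  bar 345 47.16705298940997 ((473.3133239746094, -19.48401641845703), (257.1611633300781, 99.80744171142578), 15.605927467346191)
  green 44 [435.4 183.7  70.1]
```

View pics/c1.png

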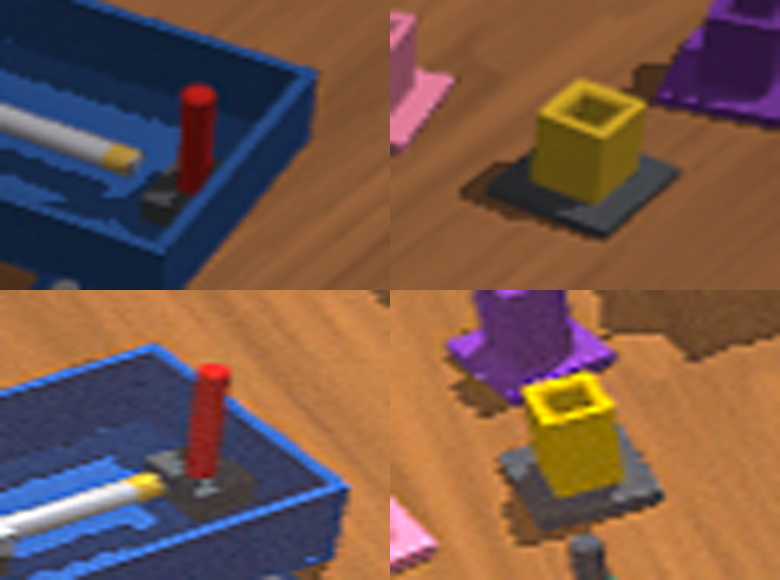

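The crops confirm both choices. The casing is at about (520,-40), yaw 0.168, and the pin at about (647,-18), against (647.2,-18.4) predicted from the casing pose. The stand is at about (471.5,358.5), with its top at the expected 70.

Emit:
{"method": "servo_tool", "body": {
  "hand": [0.5,0.5,0.5,0.5,0.5,0.5,0.5,0.5],
  "translation": [
    [0,0,0],
    [0,0,0],
    [0,0,0],
    [0,0,0],
    [-0.017,-0.052,0],
    [-0.017,-0.052,0],
    [-0.017,-0.052,0],
    [-0.017,-0.052,0]
  ],
  "roll": [-8.3,-8.3,-8.3,-8.3,0,0,0,0]
}}

```text
clock: 1.1
tcp_pos: [392.1, 469.3, 243.3]
orientation: [-3.141, -0.0, -2.973]
wrist_force: [0.4, -0.2, 0.4]
width: 0.497
gripper_force: 0.0
```

Emit:
{"method": "servo_tool", "body": {
  "hand": [0.5,0.5,0.5,0.5,0.5,0.5,0.5,0.5],
  "translation": [
    [-0.017,-0.052,0],
    [-0.017,-0.052,0],
    [-0.017,-0.052,0],
    [-0.017,-0.052,0],
    [-0.017,-0.052,0],
    [-0.017,-0.052,0],
    [-0.017,-0.052,0],
    [-0.017,-0.052,0]
  ],
  "roll": [0,0,0,0,0,0,0,0]
}}

```text
clock: 2.1
tcp_pos: [595.9, 82.1, 243.4]
orientation: [3.142, -0.0, -2.973]
wrist_force: [1.5, -0.2, 1.0]
width: 0.501
gripper_force: 0.0
```

Emit:
{"method": "servo_tool", "body": {
  "hand": [0.5,0.5,0.5,0.5,0.5,0.5,0.5,0.5],
  "translation": [
    [-0.017,-0.054,0],
    [-0.017,-0.054,0],
    [0,0,0],
    [0,0,0],
    [0,0,0],
    [0,0,0],
    [0,0,0],
    [0,0,0]
  ],
  "roll": [0,0,0,0,0,0,0,0]
}}

```text
clock: 3.1
tcp_pos: [647.0, -16.6, 243.7]
orientation: [-3.142, 0.0, -2.972]
wrist_force: [0.2, 0.1, 1.4]
width: 0.5
gripper_force: 0.0
```

```bash
python3 - <<'E'
from h import *
s=robot.get_state();print(s['tcp_pos'].round(1),s['orientation'].round(4),s['qpos'].round(2))
c=robot.calibration('wrist');im,d=robot.read_camera('wrist');P=pts(c,d)
print(np.round(c['world_from_camera'],2).tolist())
hsv=cv2.cvtColor(im,cv2.COLOR_RGB2HSV);H,S,V=[hsv[...,i].astype(int) for i in range(3)]
red=((H<8)|(H>172))&(S>150)&(V>70)&(d>0)
q=P[red&(P[...,2]>118)&(P[...,2]<135)];print('pin top',len(q),q.mean(0).round(1),cv2.minEnclosingCircle(q[:,:2].astype(np.float32)))
g=(H>100)&(H<125)&(S>120)&(P[...,2]>70)&(P[...,2]<79);q=P[g];print('rim',len(q),cv2.minAreaRect(q[:,:2].astype(np.float32)))
y=(H>20)&(H<34)&(S>120)&(V>90)&(P[...,2]>70);q=P[y];print('strip',len(q),cv2.minAreaRect(q[:,:2].astype(np.float32)) if len(q) else '')
cv2.imwrite('pics/w1.png',im[:,:,::-1])
E
```

```text
[647.  -16.6 243.7] [-3.1415e+00  1.0000e-04 -2.9724e+00] [ 0.02  0.51 -0.13  1.78  0.08  0.86  1.6 ]
[[-0.17, 0.95, 0.25, 578.6], [0.99, 0.16, 0.04, -29.05], [0.0, 0.25, -0.97, 384.34], [0.0, 0.0, 0.0, 1.0]]
pin top 274 [645.  -18.1 124.6] ((645.7149658203125, -18.043296813964844), 6.796448707580566)
rim 3852 ((581.5958862304688, -29.297698974609375), (173.66964721679688, 141.8249969482422), 9.742790222167969)
strip 298 ((617.9356079101562, -11.542877197265625), (14.272618293762207, 80.50251770019531), 9.881194114685059)
```

View pics/w1.png

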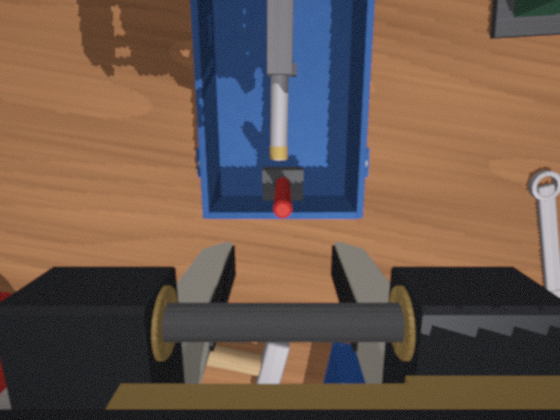

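The wrist view shows the pin top at pixel (283,207) just inside the end wall, and the spindle's brass band at (279,152). The pin's top circle has a radius of 6.8 mm at z 125, so the position is consistent. Next I descend, grip and lift.

Emit:
{"method": "servo_tool", "body": {
  "hand": [0.5,0.5,0.5,0.5,0.5,0.5,0.5,0.5],
  "translation": [
    [0.001,-0.001,0.03],
    [0,0,0.03],
    [0,0,0.03],
    [0,0,0.025],
    [0,0,0.023],
    [0,0,0],
    [0,0,0],
    [0,0,0]
  ],
  "roll": [0,0,0,0,0,0,0,0]
}}

```text
clock: 4.15
tcp_pos: [646.9, -18.1, 106.8]
orientation: [-3.141, 0.002, -2.973]
wrist_force: [-0.2, 0.9, 0.7]
width: 0.497
gripper_force: 0.0
```

Emit:
{"method": "servo_tool", "body": {
  "hand": [0.0,0.0,0.0,0.0,0.0,0.0,0.0,0.0],
  "translation": [
    [0,0,0],
    [0,0,0],
    [0,0,0],
    [0,0,0],
    [0,0,0],
    [0,0,0],
    [0,0,-0.005],
    [0,0,-0.01]
  ],
  "roll": [0,0,0,0,0,0,0,0]
}}

```text
clock: 5.15
tcp_pos: [645.9, -18.1, 120.7]
orientation: [3.141, -0.001, -2.973]
wrist_force: [-0.3, 0.5, -0.9]
width: 0.146
gripper_force: 30.0
```

Emit:
{"method": "servo_tool", "body": {
  "hand": [0,0,0,0,0,0,0,0],
  "translation": [
    [0,0,-0.02],
    [0,0,-0.03],
    [0,0,-0.03],
    [0,0,-0.015],
    [0.007,0.025,0],
    [0.0136,0.05,0],
    [0.0136,0.05,0],
    [0.0136,0.05,0]
  ],
  "roll": [0,0,0,0,0,0,0,0]
}}

```text
clock: 6.15
tcp_pos: [568.8, 147.6, 215.6]
orientation: [3.142, -0.0, -2.973]
wrist_force: [0.3, 0.5, -0.9]
width: 0.145
gripper_force: 30.0
```

Emit:
{"method": "servo_tool", "body": {
  "hand": [0,0,0,0,0,0,0,0],
  "translation": [
    [0.0136,0.05,0],
    [0.0136,0.05,0],
    [0.0136,0.05,0],
    [0.0136,0.05,0],
    [0.007,0.025,0],
    [0,0,0],
    [0,0,0],
    [0,0,0]
  ],
  "roll": [0,0,0,0,0,0,0,0]
}}

```text
clock: 7.15
tcp_pos: [472.3, 356.2, 215.6]
orientation: [-3.141, 0.0, -2.975]
wrist_force: [-0.5, -0.3, -0.9]
width: 0.143
gripper_force: 30.0
```

```bash
python3 - <<'E'
from h import *
s=robot.get_state();print(s['tcp_pos'].round(1),s['orientation'].round(4),s['width'],s['gripper_force'])
crops=[]
for n,sb in [('scene',(325,80,362,168)),('side',(205,75,250,168)),('wrist',(0,0,560,420))]:
    c=robot.calibration(n);im,d=robot.read_camera(n);P=pts(c,d)
    hsv=cv2.cvtColor(im,cv2.COLOR_RGB2HSV);H,S,V=[hsv[...,i].astype(int) for i in range(3)]
    k=np.zeros(H.shape,bool);k[sb[1]:sb[3],sb[0]:sb[2]]=1
    near=k&(d>0)&(np.hypot(P[...,0]-471,P[...,1]-358)<60)
    q=P[near&((H<8)|(H>172))&(S>150)&(V>50)]
    if len(q):
        for lo in range(90,220,15):
            r=q[(q[:,2]>lo)&(q[:,2]<=lo+15)]
            if len(r)>3: print(n,lo,len(r),r.mean(0).round(1))
    q=P[near&(H>20)&(H<34)&(S>120)&(V>90)&(P[...,2]>64)&(P[...,2]<76)]
    if len(q): print(n,'stand',len(q),q.mean(0).round(1),cv2.minAreaRect(q[:,:2].astype(np.float32)))
    crops.append(cv2.resize(im[60:200,200:400,::-1] if n!='wrist' else im[...,::-1],(400,280)))
cv2.imwrite('pics/s2.png',np.vstack([np.hstack(crops[:2]),np.hstack([crops[2],crops[2]*0])]))
E
```

```text
[472.3 356.2 215.6] [-3.1408  0.     -2.9752] 0.142675919308753 29.994980315132125
scene 120 17 [476.4 350.1 129.2]
scene 135 18 [475.4 351.5 142.5]
scene 150 17 [476.1 349.6 157.7]
scene 165 18 [476.5 350.2 172.3]
scene 180 9 [477.1 350.8 183.6]
scene 210 4 [480.9 354.5 217.5]
scene stand 99 [472.8 356.5  68.7] ((472.0572204589844, 356.9675598144531), (38.972286224365234, 43.673736572265625), 4.5266008377075195)
side 120 11 [470.9 353.5 128.5]
side 135 12 [471.9 353.  143.1]
side 150 15 [471.3 351.7 157.9]
side 165 15 [472.7 353.  171.9]
side 180 4 [473.9 351.9 184.2]
side stand 83 [470.5 358.1  69. ] ((470.2005310058594, 359.0431823730469), (38.13785171508789, 43.47445297241211), 1.2304391860961914)
wrist 120 83 [466.2 355.4 129. ]
wrist 135 128 [466.6 355.  143. ]
wrist 150 169 [466.7 355.2 157.6]
wrist 165 219 [466.7 355.2 172.8]
wrist 180 280 [466.9 355.  187.7]
wrist 195 383 [466.9 355.2 202.7]
wrist 210 493 [467.  355.  217.9]
wrist stand 1303 [467.2 358.9  69. ] ((470.13165283203125, 358.69281005859375), (38.33916091918945, 38.01218795776367), 2.7312257289886475)
```

View pics/s2.png

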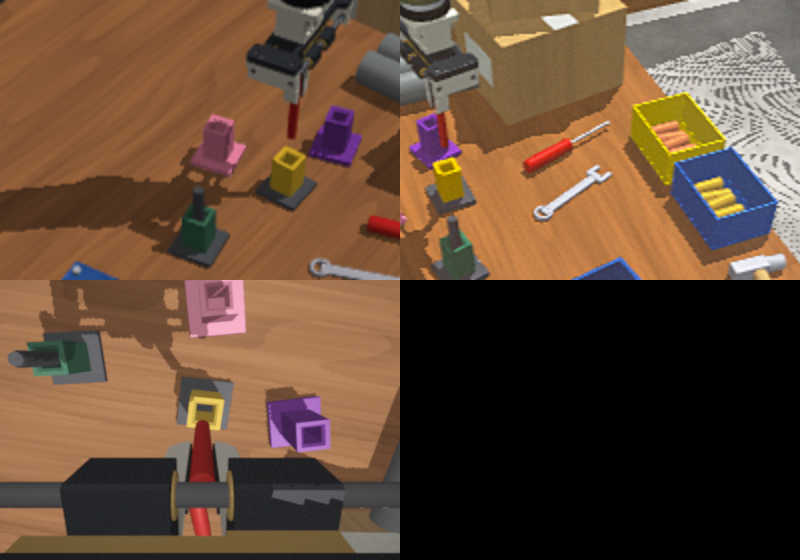

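The pin hangs vertically above the yellow stand; in the wrist crop its foot is at about (203,425) and the tube mouth at (206,410). It is off by about (-1.6,+2.5) mm, so I correct that and insert.

Emit:
{"method": "servo_tool", "body": {
  "hand": [0,0,0,0,0,0,0,0],
  "translation": [
    [0.001,0.003,0],
    [0,0,0.015],
    [0,0,0.02],
    [0,0,0.02],
    [0,0,0.02],
    [0,0,0.015],
    [0,0,0.01],
    [0,0,0]
  ],
  "roll": [0,0,0,0,0,0,0,0]
}}

```text
clock: 8.3
tcp_pos: [469.6, 360.5, 114.9]
orientation: [-3.141, -0.001, -2.973]
wrist_force: [0.3, 0.1, -1.0]
width: 0.142
gripper_force: 30.0
```

Emit:
{"method": "servo_tool", "body": {
  "hand": [0,0,0.4,0.4,0.4,0.4,0.4,0.4],
  "translation": [
    [0,-0.001,0.002],
    [0,0,0],
    [0,0,0],
    [0,0,0],
    [0,0,0],
    [0,0,-0.02],
    [0,0,-0.04],
    [0,0,-0.05]
  ],
  "roll": [0,0,0,0,0,0,0,0]
}}

```text
clock: 9.3
tcp_pos: [469.6, 359.3, 224.1]
orientation: [-3.141, -0.002, -2.973]
wrist_force: [0.3, 0.1, 0.5]
width: 0.397
gripper_force: 0.0
```

```bash
python3 - <<'E'
from h import *
s=robot.get_state();print(s['tcp_pos'].round(1),s['orientation'].round(4),s['width'],s['gripper_force'])
for n in ['scene','side']:
    c=robot.calibration(n);im,d=robot.read_camera(n);P=pts(c,d)
    hsv=cv2.cvtColor(im,cv2.COLOR_RGB2HSV);H,S,V=[hsv[...,i].astype(int) for i in range(3)]
    near=(d>0)&(np.hypot(P[...,0]-471,P[...,1]-358)<40)
    q=P[near&((H<8)|(H>172))&(S>150)&(V>50)&(P[...,2]>50)]
    if len(q): print(n,len(q),q.mean(0).round(1),np.percentile(q[:,2],[2,98]).round(1), q[q[:,2]>110].mean(0).round(1),q[q[:,2]<90].mean(0).round(1))
    cb=(205,185,340,292) if n=='scene' else (215,180,345,285)
    k=np.zeros(H.shape,bool);k[cb[1]:cb[3],cb[0]:cb[2]]=1
    C=np.array([520,-40]);a=.168;R=np.array([[np.cos(a),np.sin(a)],[-np.sin(a),np.cos(a)]])
    L=(P[...,:2]-C)@R.T
    g=k&(d>0)&(S<70)&(V>80)&(P[...,2]>44)&(P[...,2]<54)&(abs(L[...,1])<30)
    q=L[g];r=q[q[:,0]<28]; print(n,'bar flat',len(r),np.percentile(r,[1,50,99],axis=0).round(1).tolist(),np.median(P[g][:,2]).round(1))
    b=k&(d>0)&(H>20)&(H<34)&(S>100)&(L[...,0]>60)&(P[...,2]<56);print('band',b.sum(),np.percentile(L[b],[2,98],axis=0).round(1).tolist() if b.any() else '')
    rm=k&(d>0)&(H>100)&(H<125)&(S>120)&(P[...,2]>70)&(P[...,2]<79);print('rim',cv2.minAreaRect(P[rm][:,:2].astype(np.float32)))
E
```

```text
[469.6 359.3 224.1] [-3.1406e+00 -1.7000e-03 -2.9728e+00] 0.39703235990476027 0.0
scene 74 [474.  353.6 103.6] [ 69.4 132.6] [474.  354.2 122.5] [474.4 352.8  78.1]
scene bar flat 224 [[-61.5, -13.6], [-16.9, -3.7], [26.4, 8.1]] 47.9
band 16 [[91.3, -12.4], [98.1, -0.9]]
rim ((520.1845703125, -41.85285949707031), (304.0600280761719, 144.40640258789062), 9.69204330444336)
side 59 [470.7 356.7 102.9] [ 66.6 133.5] [470.1 357.4 122.5] [471.6 356.4  76.7]
side bar flat 216 [[-166.9, -26.6], [-18.1, -2.5], [25.7, 22.9]] 48.4
band 15 [[90.2, -9.9], [101.5, 1.6]]
rim ((519.637939453125, -38.409515380859375), (303.7340087890625, 144.16445922851562), 9.746206283569336)
```

The pin stands seated: its top is at about 131 and upright in both views. Now to the spindle.

Emit:
{"method": "servo_tool", "body": {
  "hand": [0.5,0.5,0.5,0.5,0.5,0.5,0.5,0.5],
  "translation": [
    [0.001,-0.03,0],
    [0.001,-0.055,0],
    [0.001,-0.055,0],
    [0.001,-0.055,0],
    [0.001,-0.055,0],
    [0.001,-0.055,0],
    [0.001,-0.055,0],
    [0.002,-0.044,0]
  ],
  "roll": [0,0,0,0,0,0,0,0]
}}

```text
clock: 10.4
tcp_pos: [528.9, -42.5, 223.2]
orientation: [-3.141, -0.0, -2.974]
wrist_force: [0.6, 1.1, -0.2]
width: 0.495
gripper_force: 0.0
```

Emit:
{"method": "servo_tool", "body": {
  "hand": [0.5,0.5,0.5,0.5,0.5,0.5,0.5,0.5],
  "translation": [
    [0,0,0],
    [0,0,0],
    [0,0,0],
    [0,0,0],
    [0,0,0],
    [0,0,0],
    [0,0,0],
    [0,0,0]
  ],
  "roll": [0,0,0,0,0,0,0,0]
}}

```text
clock: 11.4
tcp_pos: [529.0, -40.1, 223.7]
orientation: [-3.142, 0.0, -2.973]
wrist_force: [-0.5, -0.7, 0.3]
width: 0.498
gripper_force: 0.0
```

```bash
python3 - <<'E'
from h import *
s=robot.get_state();print(s['tcp_pos'].round(1),s['orientation'].round(4),s['qpos'].round(2))
n='wrist';c=robot.calibration(n);im,d=robot.read_camera(n);P=pts(c,d)
hsv=cv2.cvtColor(im,cv2.COLOR_RGB2HSV);H,S,V=[hsv[...,i].astype(int) for i in range(3)]
C=np.array([520,-40.2]);a=.1693;R=np.array([[np.cos(a),np.sin(a)],[-np.sin(a),np.cos(a)]])
L=(P[...,:2]-C)@R.T
g=(d>0)&(S<70)&(V>80)&(P[...,2]>44)&(P[...,2]<52)&(abs(L[...,1])<30)&(abs(L[...,0])<70)
q=L[g];print('bar',g.sum(),np.percentile(q,[1,50,99],axis=0).round(1).tolist(),np.median(P[g][:,2]).round(1),cv2.minAreaRect(q.astype(np.float32)))
y=(d>0)&(H>20)&(H<34)&(S>120)&(V>90)&(P[...,2]>70)&(P[...,2]<80)&(abs(L[...,1])<80)&(L[...,0]<0)
print('strip',np.percentile(L[y],[1,50,99],axis=0).round(1).tolist() if y.any() else '')
T=(s['tcp_pos'][:2]-C)@R.T;print('tcp local',T.round(1))
cv2.imwrite('pics/w3.png',im[:,:,::-1])
E
```

```text
[529.  -40.1 223.7] [-3.1416e+00  1.0000e-04 -2.9729e+00] [ 0.06  0.4  -0.12  2.06  0.07  0.69  1.63]
bar 2562 [[-54.1, -12.3], [-13.0, -1.8], [64.6, 9.4]] 47.4 ((7.586124420166016, -1.8440990447998047), (22.013324737548828, 124.74786376953125), 89.06353759765625)
strip [[-67.0, -60.7], [-61.8, 1.3], [-55.8, 61.8]]
tcp local [ 8.9 -1.5]
```

View pics/w3.png

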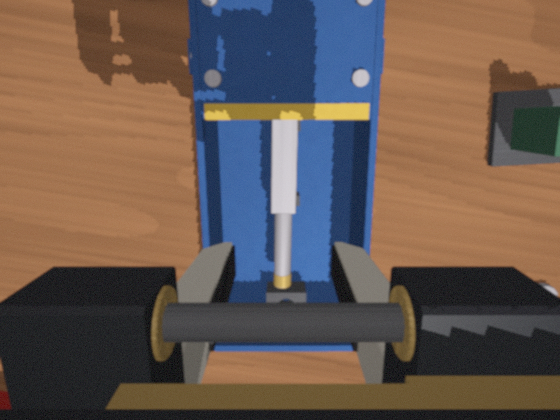

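The wrist view shows the square bar at (285,165) ahead of the strip at (287,112), centred between the fingers (bar y -1.8, TCP -1.5). I descend and grip.

Emit:
{"method": "servo_tool", "body": {
  "hand": [0.5,0.5,0.5,0.5,0.5,0.5,0.5,0.5],
  "translation": [
    [0,0,0.025],
    [0,0,0.03],
    [0,0,0.03],
    [0,0,0.03],
    [0,0,0.03],
    [0,0,0.02],
    [0,0,0.009],
    [0,0,0]
  ],
  "roll": [0,0,0,0,0,0,0,0]
}}

```text
clock: 12.45
tcp_pos: [528.9, -40.1, 49.4]
orientation: [3.142, -0.001, -2.973]
wrist_force: [-0.3, -0.3, 0.7]
width: 0.502
gripper_force: 0.0
```

Emit:
{"method": "servo_tool", "body": {
  "hand": [0,0,0,0,0,0,0,0],
  "translation": [
    [0,0,0],
    [0,0,0],
    [0,0,0],
    [0,0,0],
    [0,0,0],
    [0,0,0],
    [0,0,-0.004],
    [0,0,-0.004]
  ],
  "roll": [0,0,0,0,0,0,0,0]
}}

```text
clock: 13.45
tcp_pos: [528.9, -40.2, 57.8]
orientation: [-3.142, -0.0, -2.973]
wrist_force: [-0.0, 0.5, -3.8]
width: 0.234
gripper_force: 30.0
```

Emit:
{"method": "servo_tool", "body": {
  "hand": [0,0,0,0,0,0,0,0],
  "translation": [
    [0,0,-0.004],
    [-0.005,0,-0.001],
    [-0.007,0,0],
    [-0.007,0,0],
    [-0.006,0,0],
    [0,0,-0.004],
    [0,0,-0.004],
    [0,0,0]
  ],
  "roll": [0,0,0,0,0,0,0,0]
}}

```text
clock: 14.45
tcp_pos: [553.6, -36.0, 71.1]
orientation: [-3.141, 0.0, -2.973]
wrist_force: [-0.4, 0.2, -3.2]
width: 0.235
gripper_force: 30.0
```

Emit:
{"method": "servo_tool", "body": {
  "hand": [0,0,0,0,0,0,0,0],
  "translation": [
    [0,0,-0.002],
    [0,0,-0.002],
    [0,0,-0.002],
    [0,0,-0.002],
    [0,0,-0.002],
    [0,0,-0.002],
    [0,0,0],
    [0,0,0]
  ],
  "roll": [0,0,0,0,0,0,0,0]
}}

```text
clock: 15.45
tcp_pos: [553.7, -35.9, 82.6]
orientation: [-3.142, 0.0, -2.973]
wrist_force: [-0.9, 0.6, -4.2]
width: 0.234
gripper_force: 30.0
```

```bash
cat > sp.py <<'E'
from h import *
s=robot.get_state();print(s['tcp_pos'].round(1),s['wrist_force'].round(1),s['torque'].round(2))
C=np.array([520,-40.2]);a=.1693;R=np.array([[np.cos(a),np.sin(a)],[-np.sin(a),np.cos(a)]])
print('tcp local',((s['tcp_pos'][:2]-C)@R.T).round(1))
for n in ['scene','side']:
    c=robot.calibration(n);im,d=robot.read_camera(n);P=pts(c,d)
    hsv=cv2.cvtColor(im,cv2.COLOR_RGB2HSV);H,S,V=[hsv[...,i].astype(int) for i in range(3)]
    L=(P[...,:2]-C)@R.T
    base=(d>0)&(abs(L[...,1])<20)
    b=base&(H>18)&(H<34)&(S>100)&(L[...,0]>60)&(L[...,0]<260)&(P[...,2]>15)
    print(n,'band',b.sum(),np.c_[L,][b].mean(0).round(1) if b.any() else '',P[b][:,2].mean().round(1) if b.any() else '')
    g=base&(S<70)&(V>70)&(P[...,2]>20)&(P[...,2]<200)
    for lo in range(-60,200,20):
        m=g&(L[...,0]>lo)&(L[...,0]<=lo+20)&(P[...,2]<60+1.2*(lo+60))
        if m.sum()>8: print('  x',lo+10,m.sum(),'zmax',np.percentile(P[m][:,2],90).round(1))
E
python3 sp.py
```

```text
[553.7 -35.9  82.6] [-0.9  0.6 -4.2] [ 0.28 -0.13 -0.03]
tcp local [33.9 -1.5]
scene band 32 [107.6  -2.2] 98.7
  x 50 75 zmax 91.3
  x 70 56 zmax 160.2
  x 90 43 zmax 82.5
  x 110 55 zmax 82.3
  x 130 23 zmax 81.5
side band 4 [123.3  -0.7] 84.8
  x -30 75 zmax 78.3
  x -10 72 zmax 79.7
  x 10 70 zmax 81.0
  x 30 57 zmax 100.5
  x 130 10 zmax 40.2
  x 150 16 zmax 48.9
```

Friction holds the bar: its slope is about 4° and the force is just its weight. I lift on, so that the roof edge turns it.

Emit:
{"method": "servo_tool", "body": {
  "hand": [0,0,0,0,0,0,0,0],
  "translation": [
    [0,0,-0.001],
    [0,0,-0.001],
    [0,0,-0.001],
    [0,0,-0.001],
    [0,0,-0.001],
    [0,0,-0.001],
    [0,0,0],
    [0,0,0]
  ],
  "roll": [0,0,0,0,0,0,0,0]
}}

```text
clock: 16.55
tcp_pos: [553.7, -36.0, 88.7]
orientation: [-3.141, 0.0, -2.973]
wrist_force: [-0.5, 0.4, -5.3]
width: 0.238
gripper_force: 30.0
```

Emit:
{"method": "servo_tool", "body": {
  "hand": [0,0,0,0,0,0,0,0],
  "translation": [
    [0,0,-0.002],
    [0,0,-0.002],
    [0,0,-0.002],
    [0,0,-0.002],
    [0,0,-0.002],
    [0,0,-0.002],
    [0,0,0],
    [0,0,0]
  ],
  "roll": [0,0,0,0,0,0,0,0]
}}

```text
clock: 17.55
tcp_pos: [553.9, -35.9, 100.7]
orientation: [-3.142, 0.0, -2.973]
wrist_force: [-0.6, -0.7, -4.8]
width: 0.239
gripper_force: 30.0
```

```bash
python3 sp.py; python3 - <<'E'
from h import *
im,_=robot.read_camera('side');im2,_=robot.read_camera('scene')
cv2.imwrite('pics/t1.png',np.hstack([cv2.resize(i[150:300,200:360,::-1],(400,375),interpolation=cv2.INTER_CUBIC) for i in (im,im2)]))
E
```

```text
[553.9 -35.9 100.7] [-0.6 -0.7 -4.8] [ 0.07 -0.16 -0.01]
tcp local [34.2 -1.5]
scene band 33 [103.1  -2.3] 133.0
  x 50 77 zmax 146.9
  x 70 56 zmax 177.5
  x 90 42 zmax 111.5
  x 110 52 zmax 113.3
  x 130 27 zmax 116.2
side band 16 [117.8  -2.4] 116.5
  x -30 65 zmax 82.6
  x -10 76 zmax 88.9
  x 10 81 zmax 94.5
  x 30 68 zmax 106.0
  x 110 18 zmax 115.0
  x 130 19 zmax 50.6
  x 150 21 zmax 68.8
```

View pics/t1.png

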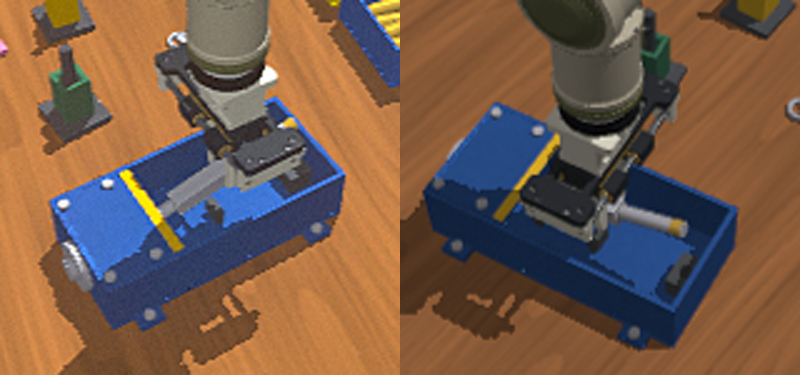

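Tilt is about 17°: the brass band is at z≈115, above the rim, and the inner end is still under the roof. The picture shows the band at (290,125) left and (678,228) right. I ease off 2 mm, draw it out along +x, then lift.

Emit:
{"method": "servo_tool", "body": {
  "hand": [0,0,0,0,0,0,0,0],
  "translation": [
    [0,0,0.002],
    [0,0,0],
    [-0.006,0,0],
    [-0.014,0,0],
    [-0.014,0,0],
    [-0.014,0,0],
    [-0.014,0,0],
    [-0.008,0,0]
  ],
  "roll": [0,0,0,0,0,0,0,0]
}}

```text
clock: 18.75
tcp_pos: [623.8, -23.9, 98.5]
orientation: [3.142, 0.0, -2.973]
wrist_force: [0.3, 0.7, -3.6]
width: 0.233
gripper_force: 30.0
```

```bash
python3 sp.py
```

```text
[623.8 -23.9  98.5] [ 0.3  0.7 -3.6] [ 0.05 -0.08 -0.05]
tcp local [105.   -1.4]
scene band 41 [161.4  -0.7] 143.6
  x -50 12 zmax 26.9
  x -30 30 zmax 57.9
  x -10 35 zmax 63.2
  x 10 34 zmax 69.1
  x 110 42 zmax 100.4
  x 130 86 zmax 176.0
  x 150 46 zmax 106.1
  x 170 49 zmax 111.9
  x 190 17 zmax 115.8
side band 33 [118.6   2. ] 170.4
  x -30 33 zmax 60.4
  x -10 40 zmax 64.8
  x 10 45 zmax 69.4
  x 30 58 zmax 78.7
  x 50 70 zmax 83.0
  x 70 92 zmax 176.3
  x 90 112 zmax 122.0
  x 110 33 zmax 96.7
  x 130 20 zmax 35.3
```

Emit:
{"method": "servo_tool", "body": {
  "hand": [0,0,0,0,0,0,0,0],
  "translation": [
    [-0.004,0,-0.005],
    [0,0,-0.01],
    [0,0,-0.02],
    [0,0,-0.02],
    [0,0,-0.02],
    [0,0,-0.02],
    [0,0,-0.015],
    [0,0,-0.01]
  ],
  "roll": [0,0,0,0,0,0,0,0]
}}

```text
clock: 19.85
tcp_pos: [626.6, -23.6, 219.8]
orientation: [-3.141, 0.001, -2.973]
wrist_force: [0.3, 0.0, -4.1]
width: 0.235
gripper_force: 30.0
```

Emit:
{"method": "servo_tool", "body": {
  "hand": [0,0,0,0,0,0,0,0],
  "translation": [
    [0,0,-0.01],
    [0,0,0],
    [0,0,0],
    [0,0,0],
    [0,0,0],
    [0,0,0],
    [0,0,0],
    [0,0,0]
  ],
  "roll": [0,0,0,0,0,0,0,0]
}}

```text
clock: 20.85
tcp_pos: [626.7, -23.5, 228.6]
orientation: [-3.142, 0.0, -2.973]
wrist_force: [0.6, -0.6, -3.9]
width: 0.237
gripper_force: 30.0
```

```bash
sed -i 's/<60+1.2\*(lo+60)/<240/;s/>20)&(P/>80)\&(P/' sp.py; python3 sp.py; python3 - <<'E'
from h import *
im,_=robot.read_camera('side');im2,_=robot.read_camera('scene')
cv2.imwrite('pics/t2.png',np.hstack([cv2.resize(i[100:300,180:390,::-1],(400,380),interpolation=cv2.INTER_CUBIC) for i in (im,im2)]))
E
```

```text
[626.7 -23.5 228.6] [ 0.6 -0.6 -3.9] [ 0.02 -0.05 -0.01]
tcp local [108.   -1.5]
scene band 64 [160.7  -0.7] 279.7
  x -30 26 zmax 187.4
  x -10 41 zmax 192.9
  x 10 30 zmax 196.3
side band 37 [82.3  5.2] 328.4
  x -30 35 zmax 188.8
  x -10 43 zmax 194.4
  x 10 44 zmax 197.6
  x 30 24 zmax 198.8
  x 50 15 zmax 197.7
  x 70 11 zmax 199.4
```

View pics/t2.png

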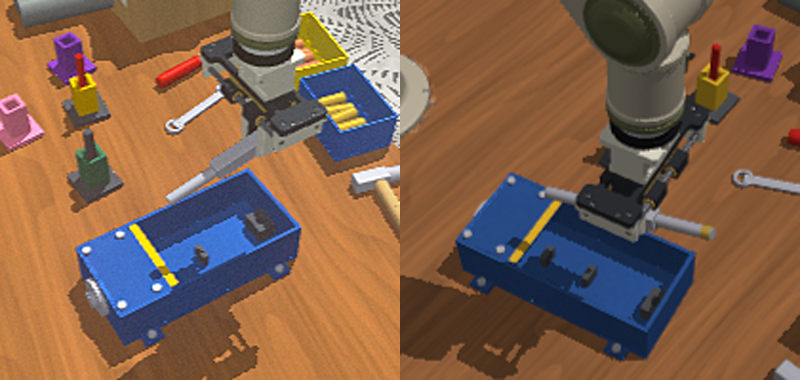

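The spindle is free in the air: its inner end at (172,200) left is at z≈180 and its outer end at (708,232) right is higher. The pin stands in the yellow stand at (80,75) left, and the bystanders are untouched. The arm is still, so I hand in.

```bash
python3 -c "
from cell import robot
print(robot.hand_in())"
```

```text
the job is handed in; nothing more can be done
None
```

The job is handed in, and the system gave no pass or fail result: the red pin stands in the yellow stand, and the spindle came out tilted through the mouth and is held still in the gripper, both ends well above the casing.

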